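Open the knife case's dial padlock and hold it up

ROBOT

A 6-joint arm with a two-finger parallel gripper is mounted at the origin on the work surface. World frame = base frame: x ahead of the robot, y to its left, z up, the work surface at z = 0. Lengths are in m, angles in rad, forces in N, time in s.
With the tool pointing down it reaches from about 0.425 to 0.95 m from the base axis. Payload 14.7 kg.
Tool frame: the origin (TCP) lies at the very end of the fingers, on their centre line; the grasp point (between the pads) lies 19 mm behind it; z points along the fingers, y is the line along which they close (so a half turn about z gives the same grasp; the last joint's range is limited). The gripper opens to 85 mm and grips with 20 to 120 N. Pads are 22 mm wide; open, the fingers measure 114 mm over their backs; the gripper's body (76 mm by 85 mm) begins 54 mm behind the grasp point. The pads swing forward as they close: fully open they stand 13 mm farther back than shut.
Start: joints at [-1.33, 0.48, 1.596, -0, 1.065, -0.047], TCP at [0.185, -0.623, 0.231] pointing down, gripper open.
Joint ranges: [-2.75, 2.75], [-0.82, 2.05], [0.23, 2.67], [-1.56, 4.7], [0.09, 2.69], [-2.92, 2.92]. Speed limits (rad/s): [1.89, 1.89, 2.39, 3.01, 3.01, 3.01].

INTERFACE

Orientations are given as a unit quaternion [w, x, y, z].
In Python, from cell import robot gives the robot as it stands.
- The arm moves only by the tool send_rows, never from a script. Its argument "series" is a list that holds one entry, the list of rows, each a list of 6 numbers: the shift along the tool's x, y, z in units of 0.1 m (1.0 is 0.1 m), then the turn, a rotation vector about the tool's x, y, z in units of 360 degrees (1.0 is 360 degrees). A call has 1 to 10 rows; each row is the pose to reach, as a shift and turn from the pose commanded when the call began, along the tool's axes at that moment, turning the shorter way round; what a row does not reach only later rows make up. A row lasts 1/12 s, in which the tool goes at most 41.7 mm and 7.16 degrees, less where a joint would pass 70% of its speed; a pose out of reach is approached as far as the arm can. A call with a number of a shift or a turn outside -1 to 1 is refused whole. A call with a gripper value outside its range is refused whole. "jaw" is the opening, from 0 (shut) to 1 (fully open), set as the call begins (left out, the last holds). The fingers move at their own pace and stop on an object; "squeeze" is the grip in N (left out, the last holds). Time passes only in rows, so rows that repeat a pose let the fingers close. It gives the time, the measured TCP pose, the force, the opening and the grip force at its end, in the units of the state.
- robot.sense(): the state, without advancing time (a new reading comes with each control period).
- robot.get_image(name): name is "scene" or "top" or "wrist"; returns a dict with "img" (400x640x3 uint8, red, green, blue), "K" (3x3 intrinsics, pixels), "dist" ([k1, k2, p1, p2, k3] as OpenCV has them; the pictures are not rectified), "R" (3x3) and "t" (3): a world point X has camera coordinates R X + t. Camera axes: x right, y down, z forward; pixel columns grow to the right and rows downward; lengths in m; the calibration is good to about 2 mm. A picture is of the moment at which its call begins. There is no depth.
- robot.sign_off(): hands the job in; it is judged then, once.
The state is a dict: "clock": time; "joint_pos": joint angles; "dq": joint speeds; "effort": joint torques, N m; "eef_pos": TCP position; "eef_rot": TCP orientation; "ft_force": force on the tool from outside, world axes, zero at the start; "ft_torque": the same for the moment, N m; "grip_width": finger opening in m; "grip_force": force on a finger pad.
Only numpy, scipy, OpenCV 4.12 (cv2) and the standard library are available. Lean on these libraries where they do the work, as an engineer would, in place of code of your own. Each camera call takes 0.05 s, during which the arm holds its last target. There are 200 camera calls.

TASK

Unlock the knife case: turn the padlock's dial, feeling it click from notch to notch, until its pointer aims straight at the shackle, then pull the shackle out to its stop with the lock still lying in its rest. Then lift the opened lock off the case and finish while still holding it in the gripper, still and level, dial up and shackle out, about 15 cm higher than where it lay, leaving the other things where they are.

Things in the scene. Friction and masses are not known exactly. Their poses are not given: they have to be found in the camera images.
- case: Flat knife case, fixed: black tub, aluminium lid, 240 (x) x 360 (y) x 50 mm high. Origin: centre of its underside; z up; the carrying handle is on its -x side. On the lid a steel lock rest, 72 x 64 mm, centred at x +45, y 0; its floor is 62 mm above the case's underside; 3 mm thick lips rise 6 mm above the floor round the padlock's body with 1 mm play.
- staple_top (a point): Top centre of the fixed steel staple, a square arch on the lid over the shackle's short leg, just in front of the lock. It is 5 mm thick in x, 24 mm wide in y; it stands 6 to 11 mm from the brass body. While locked it holds the short leg down and the lock cannot be lifted; with the shackle fully out the short leg's tip is 9 mm or more past it and the lock lifts straight up.
- padlock: Loose brass padlock lying on its back in the rest, 0.35 to 0.5 kg. Body 62 (x) x 54 (y) x 28 mm (z). Origin: centre of the body's underside; z up through the dial on top; the shackle leaves at the -x end, parallel to x. The body's sides (54 mm apart in y) stand free above the 6 mm lips of the rest.
- dial (a joint): Angle of the dial about the padlock's +z (rad, counter-clockwise from above positive). 0: pointer aims straight at the shackle (padlock's -x), lock released. Range -0.62 to 1.55. It clicks into notches every 0.45 rad (-0.45, 0, 0.45, 0.9, 1.35) and snaps to within 0.03 of the nearest when let go; passing between notches takes about 0.12 N m. It starts at a positive notch.
- dial_wing (a point): On the dial's axis at mid-height of its wing, 43 mm above the padlock's underside; -x axis = pointing direction. Dial plate: 41 mm across, top 33 mm above that underside. On it an upright bar, top at 52 mm: 12 mm thick from 17 mm behind the axis to 7 mm before it, then a narrow end 6 mm thick to 18 mm before it: the pointer, with a thin white line on top.
- shackle (a joint): How far the shackle is pulled out of the padlock along its -x (m): 0 shut, 0.026 at its stop. Takes 2 to 3 N when the dial is at 0 and stays where it is left; at other notches it is blocked after about 2 mm.
- shackle_bow (a point): Centre of the bow (end bar) of the steel U shackle; moves with it. Round bar 9 mm thick, centre line 13 mm above the padlock's underside, 25 mm above the lid. U 40 mm wide over its straight legs (at y +-15.5 mm, the long one at +y). Shut, the bow's outer face is 55 mm from the body; 35 mm are free between staple and bow; straight legs begin 8 mm from the bow's centre line.
- nozzle: Bystander: steel piping nozzle, a cone 34 mm wide and 45 mm high, standing on the case's lid. Origin: centre of its foot.
- pepper_pot: Bystander: turned wooden pepper pot, 46 mm wide and 62 mm high, on the case's lid. Origin: centre of its foot.
- bowl: Bystander: glass bowl, 150 mm wide and 65 mm high, on the table. Origin: centre of its foot.
- basket: Bystander: purple slatted basket 150 x 200 x 70 mm, on the table. Origin: centre of its underside.
Mind the look-alikes: they are no part of the job. There is more than one size of the padlock; the job needs the largest.

How it is judged:
On the way, in this order (a step that is already met when the one before it is completed fails the run):
1. the dial rests in the open notch, pointer at the shackle, shackle still shut (value of joint dial between -0.15 and 0.15 rad and value of joint shackle below 0.006 m), for 0.2 s.
2. the shackle is pulled out to its stop while the lock still lies in its rest (value of joint shackle above 0.021 m and z of padlock in the frame of case below 0.08 m), for 0.1 s.
At the end, for the whole second after the job is handed in: The padlock is held still in the gripper (finger force above 2 N), at least 10 cm above where it lay in its rest, level within 0.3 rad with the dial up, its shackle still out by more than 18 mm, touching nothing else (z of padlock in the frame of case above 0.162 m and angle between padlock's own z axis and vertical below 0.3 rad and value of joint shackle above 0.018 m and contact force between the fingers and padlock above 2 N and contact force between padlock and case below 0.1 N and linear speed of padlock below 0.05 m/s); the arm keeps its last pose, push and grip.
It fails at once if a bystander (nozzle, pepper pot, bowl, basket) is pushed more than 3 cm (distance of any of nozzle, pepper_pot, bowl, basket from where it was at the start of the episode above 0.03 m).
It also fails if it takes over 58 s, if anything falls off the work surface, if the arm or the gripper's body presses on something with over 40 N, if the wrist force passes 120 N, or if a joint passes its speed limit or range.

## Working session

There is one attempt and no reset: what is moved stays moved. The work goes in short steps, Python scripts to look and compute and a tool call to move; the robot and the scene stay as the last step left them, time stands still between calls to the robot, and variables do not carry over. Pictures are saved under pics/ and viewed, at most 10 in all, crops included, and the job is handed in when it is done.

Besides the shell and the picture viewer there is one more tool, called after "Call:" as a command line: name --argument value ..., lists and objects as JSON in quotes. send_rows: Moves the arm, as the interface text tells. Shifts and turns lie within -1 to 1; 1 stands for 0.1 m of shift or 360 degrees of turn. Its arguments: {"type":"object","properties":{"series":{"type":"array","items":{"type":"array","items":{"type":"array","items":{"type":"number","minimum":-1,"maximum":1}}}},"jaw":{"type":"number"},"squeeze":{"type":"number"}},"required":["series"]}

```bash
ls; mkdir -p pics
python3 - <<'E'
from cell import robot
import cv2,numpy as np
s=robot.sense(); print(s['clock'],s['eef_pos'],s['eef_rot'],s['grip_width'])
for n in ['scene','top']:
    d=robot.get_image(n); cv2.imwrite(f'pics/{n}0.png',d['img'][:,:,::-1]); print(n,d['K'].tolist(),d['dist'],(-d['R'].T@d['t']).round(3))
E
```

```text
pics
0.0 [ 0.18442662 -0.62284847  0.23066184] [-6.18410303e-04  9.89662521e-01  1.43414472e-01 -4.88181999e-05] 0.08559525711100138
scene [[379.7040912976463, 0.0, 317.52923140801147], [0.0, 379.7040912976463, 204.69703730982272], [0.0, 0.0, 1.0]] [0.0262428 0.        0.        0.        0.       ] [1.461 0.197 0.748]
top [[506.58220923896715, 0.0, 317.1614303829798], [0.0, 506.58220923896715, 203.98620591234376], [0.0, 0.0, 1.0]] [-0.11946198  0.          0.          0.          0.        ] [ 0.363 -0.     1.693]
```

View pics/top0.png

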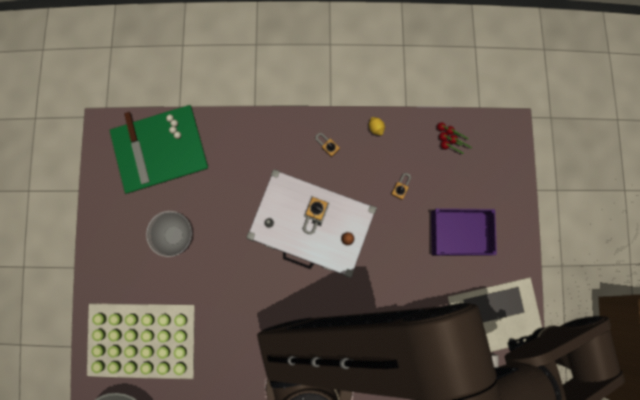

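View pics/scene0.png

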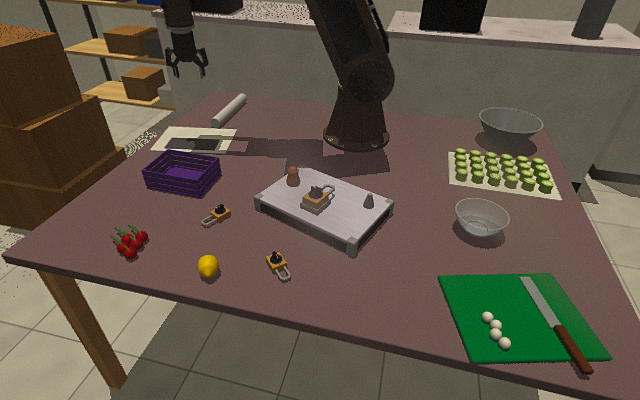

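The top view shows three padlocks, at (316,208) on the case lid and at (329,145) and (401,188) on the table. The one on the lid is the largest and lies in the rest, so it is the target. Next I enlarge that area and measure the case and the brass body.

```bash
cat > h.py <<'E'
from cell import robot
import cv2,numpy as np
from scipy.spatial.transform import Rotation as Rn
def ray(d,px,z):
    p=cv2.undistortPoints(np.array(px,float).reshape(-1,1,2),d['K'],np.array(d['dist'],float)).reshape(-1,2)
    v=np.c_[p,np.ones(len(p))]@d['R']; c=-d['R'].T@d['t']
    return c+v*((z-c[2])/v[:,2])[:,None]
def proj(d,X):
    X=np.array(X,float).reshape(-1,3)
    return cv2.projectPoints(X,cv2.Rodrigues(d['R'])[0],d['t'],d['K'],np.array(d['dist'],float))[0].reshape(-1,2)
def toolpose(s=None):
    s=s or robot.sense(); q=s['eef_rot']; return np.array(s['eef_pos']),Rn.from_quat([q[1],q[2],q[3],q[0]])
E
python3 - <<'E'
from h import *
d=robot.get_image('top'); im=d['img']; hsv=cv2.cvtColor(im,cv2.COLOR_RGB2HSV)
roi=np.zeros(im.shape[:2],np.uint8); roi[160:285,235:390]=1
m=((hsv[...,1]<50)&(hsv[...,2]>130)).astype(np.uint8)*roi
c=max(cv2.findContours(m,0,2)[0],key=cv2.contourArea)
X=ray(d,c.reshape(-1,2),0.05)[:,:2]
r=cv2.minAreaRect((X*1000).astype(np.float32)); print('lid',r,cv2.boxPoints(r).round().tolist())
m2=((hsv[...,0]>10)&(hsv[...,0]<28)&(hsv[...,1]>110)&(hsv[...,2]>70)).astype(np.uint8)
m2[:185]=0;m2[230:]=0;m2[:,:295]=0;m2[:,335:]=0
pts=np.argwhere(m2)[:,::-1]; r2=cv2.minAreaRect((ray(d,pts,0.09)[:,:2]*1000).astype(np.float32)); print('brass',len(pts),r2)
a=cv2.resize(im[165:280,240:385],None,fx=5,fy=5,interpolation=cv2.INTER_CUBIC); cv2.imwrite('pics/topcrop.png',a[:,:,::-1])
E
```

```text
lid ((535.9800415039062, -7.5050506591796875), (360.2208251953125, 241.2051544189453), 69.16041564941406) [[359.0, -133.0], [585.0, -219.0], [713.0, 118.0], [487.0, 204.0]]
brass 181 ((576.524658203125, -22.616668701171875), (52.22724914550781, 60.286563873291016), 69.1142349243164)
```

View pics/topcrop.png

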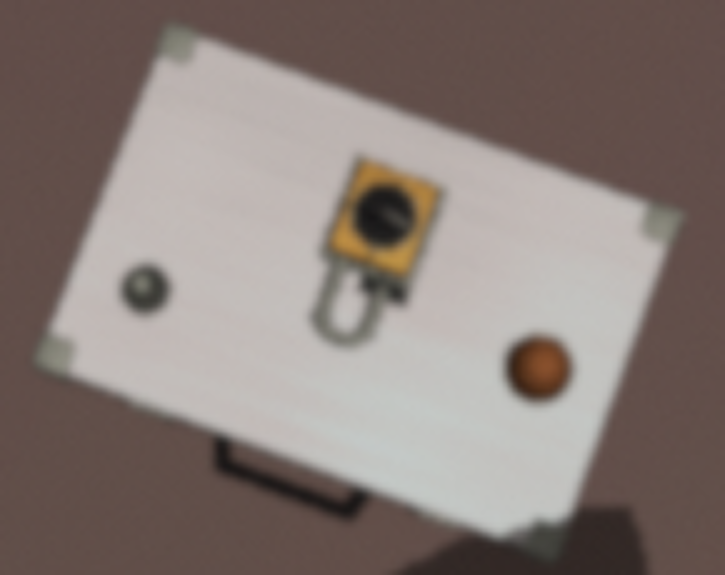

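The crop shows the black dial at (385,215), with its white pointer aimed right and down. That is about 80° counter-clockwise from the shackle, which points down-left to (345,330), so the dial is in the 1.35 notch. The lid measures 360x241 mm and the brass 60x52 mm, both as specified. The lid gives the lock centre as about (0.578,-0.0235) and the brass gives (0.5765,-0.0226), with yaw -20.8°. I'm moving over it.

Call:
send_rows --series '[[[0.91,-0.77,0,0,0,0],[0.91,-0.77,0,0,0,0],[0.91,-0.77,0,0,0,0],[0.91,-0.77,0,0,0,0]]]' --jaw 1

```text
clock: 0.48
eef_pos: [0.2522, -0.5183, 0.231]
eef_rot: [-0.002, 0.99, 0.144, 0.0]
ft_force: [0.4, -1.3, 0.3]
grip_width: 0.0856
grip_force: 0.0
```

Call:
send_rows --series '[[[0.91,-0.77,0,0,0,0],[0.91,-0.77,0,0,0,0],[0.91,-0.77,0,0,0,0],[0.91,-0.77,0,0,0,0]]]'

```text
clock: 0.82
eef_pos: [0.3173, -0.419, 0.2311]
eef_rot: [-0.001, 0.989, 0.145, 0.0]
ft_force: [0.4, -0.6, 0.1]
grip_width: 0.0855
grip_force: 0.0
```

Call:
send_rows --series '[[[0.91,-0.77,0,0,0,0],[0.91,-0.77,0,0,0,0],[0.91,-0.77,0,0,0,0],[0.91,-0.77,0,0,0,0]]]'

```text
clock: 1.15
eef_pos: [0.3828, -0.3198, 0.2312]
eef_rot: [-0.001, 0.989, 0.145, 0.0]
ft_force: [0.4, -1.3, -0.4]
grip_width: 0.0852
grip_force: 0.0
```

Call:
send_rows --series '[[[0.91,-0.77,0,0,0,0],[0.91,-0.77,0,0,0,0],[0.91,-0.77,0,0,0,0],[0.91,-0.77,0,0,0,0]]]'

```text
clock: 1.48
eef_pos: [0.4486, -0.2204, 0.2313]
eef_rot: [-0.0, 0.989, 0.145, 0.0]
ft_force: [-0.8, 0.5, -0.1]
grip_width: 0.0854
grip_force: 0.0
```

Call:
send_rows --series '[[[0.91,-0.77,0,0,0,0],[0.91,-0.77,0,0,0,0],[0.91,-0.77,0,0,0,0],[0.91,-0.77,0,0,0,0]]]'

```text
clock: 1.82
eef_pos: [0.5144, -0.1208, 0.2313]
eef_rot: [-0.0, 0.989, 0.145, 0.001]
ft_force: [-0.2, 0.9, -0.2]
grip_width: 0.0854
grip_force: 0.0
```

Call:
send_rows --series '[[[0.91,-0.77,0,0,0,0],[0.91,-0.77,0,0,0,0],[0.91,-0.77,0,0,0,0],[0.91,-0.77,0,0,0,-0.1],[0.91,-0.77,0,0,0,-0.111],[0.91,-0.77,0,0,0,-0.111],[0.91,-0.77,0,0,0,-0.111],[0.91,-0.77,0,0,0,-0.111],[0.91,-0.77,0,0,0,-0.111]]]'

```text
clock: 2.57
eef_pos: [0.5769, -0.0255, 0.2311]
eef_rot: [-0.0, 0.879, 0.476, -0.0]
ft_force: [-0.2, -0.0, -0.3]
grip_width: 0.0851
grip_force: 0.0
```

Run:
```python
from h import *
s=robot.sense(); p,R=toolpose(s); print(s['clock'],p,R.as_matrix().round(3).tolist(),s['ft_force'])
d=robot.get_image('wrist'); cv2.imwrite('pics/w1.png',d['img'][:,:,::-1]); print((-d['R'].T@d['t']).round(3))
u=np.array([np.cos(np.radians(-20.84)),np.sin(np.radians(-20.84)),0]); C=np.array([.577,-.023,0])
for z in (.09,.114): print(proj(d,C+[0,0,z]).round(1))
```

```text
2.5667 [ 0.57687275 -0.02547607  0.23110231] [[0.546, 0.838, -0.0], [0.838, -0.546, 0.0], [-0.0, -0.0, -1.0]] [-0.22091881 -0.03529189 -0.32659843]
[0.616 0.036 0.374]
[[314.1 178.1]]
[[314.  185.7]]
```

View pics/w1.png

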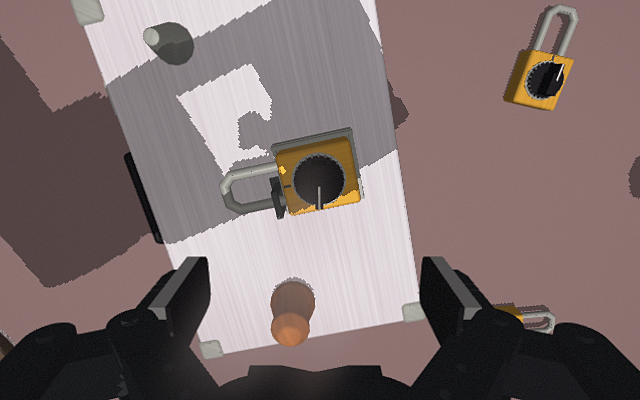

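The wrist view shows the dial at about (318,179) with its white pointer straight down in the image at (319,195), along the tool's x axis. The shackle is at the left, near (240,190), and the pepper pot at (292,320). I'll measure these points.

Run:
```python
from h import *
d=robot.get_image('wrist'); im=d['img']; hsv=cv2.cvtColor(im,cv2.COLOR_RGB2HSV)
H,S,V=[hsv[...,i].astype(int) for i in range(3)]
roi=np.zeros(V.shape,bool); roi[145:217,284:358]=1
p,R=toolpose()
dk=((S<90)&(V<75)&roi).astype(np.uint8); dk=cv2.morphologyEx(dk,cv2.MORPH_OPEN,np.ones((9,9)))
c=max(cv2.findContours(dk,0,2)[0],key=cv2.contourArea); e=cv2.minEnclosingCircle(c); print('dial',e,ray(d,[e[0]],.095).round(4), 'diam px->', e[1]*2*(0.374-.095)/d['K'][0,0])
r2=np.zeros_like(roi); r2[176:213,305:335]=1
w=np.argwhere((V>105)&(S<70)&r2)[:,::-1]; L=ray(d,w,.114)[:,:2]; vx,vy,x0,y0=cv2.fitLine(L.astype(np.float32),2,0,.001,.001).ravel(); print('line',len(w),w.min(0),w.max(0),x0,y0,np.degrees(np.arctan2(vy,vx)),'ends',ray(d,[[w[:,0].mean(),w[:,1].min()],[w[:,0].mean(),w[:,1].max()]],.114).round(4))
b=((H>10)&(H<28)&(S>130)&(V>50)); r3=np.zeros_like(roi); r3[125:230,265:372]=1
b=(b&r3).astype(np.uint8); pts=np.argwhere(cv2.morphologyEx(b,cv2.MORPH_OPEN,np.ones((3,3))))[:,::-1]
print('brass',cv2.minAreaRect((ray(d,pts,.09)[:,:2]*1000).astype(np.float32)))
bow=ray(d,[[223,188],[232,207]],.075); print('bow px',bow.round(4))
t=robot.get_image('top'); print('pot,nozzle',ray(t,[[348,238.6]],.10).round(3),ray(t,[[269,222.5]],.09).round(3))
```

```text
dial ((318.5, 180.05999755859375), 25.209888458251953) [[ 0.5798 -0.0253  0.095 ]] diam px-> 0.039413389102708536
line 153 [305 187] [334 212] 0.5742081 -0.03987475 -80.34227 ends [[ 0.5821 -0.0275  0.114 ]
 [ 0.5713 -0.0443  0.114 ]]
brass ((580.411865234375, -23.70398712158203), (55.95109176635742, 60.955135345458984), 69.26133728027344)
bow px [[ 0.5037  0.0094  0.075 ]
 [ 0.4999 -0.0088  0.075 ]]
pot,nozzle [[ 0.479 -0.123  0.1  ]] [[0.531 0.127 0.09 ]]
```

Call:
send_rows --series '[[[0.02,0.01,0.4,0,0,0],[0.02,0.01,0.7,0,0,0],[0.02,0.01,1.0,0,0,0],[0.02,0.01,1.0,0,0,0]]]' --jaw 0.5

```text
clock: 3.05
eef_pos: [0.5757, -0.024, 0.1265]
eef_rot: [-0.002, 0.882, 0.472, -0.003]
ft_force: [-2.0, -0.5, -0.7]
grip_width: 0.0431
grip_force: 0.0
```

Call:
send_rows --series '[[[0,0,0.1,0,0,0],[0,0,0.2,0,0,0],[0,0,0.27,0,0,0],[0,0,0.33,0,0,0],[0,0,0.33,0,0,0],[0,0,0.33,0,0,0]]]'

```text
clock: 3.55
eef_pos: [0.579, -0.0242, 0.0985]
eef_rot: [0.0, 0.881, 0.473, 0.0]
ft_force: [-0.3, 0.4, 0.5]
grip_width: 0.0426
grip_force: 0.0
```

Run:
```python
from h import *
s=robot.sense(); p,R=toolpose(s); print(s['clock'],p,s['ft_force'],s['grip_width'])
d=robot.get_image('wrist'); cv2.imwrite('pics/w2.png',d['img'][:,:,::-1])
```

```text
3.55 [ 0.57899324 -0.02416953  0.09854977] [-0.3208807   0.41868083  0.53035028] 0.04257401545103165
```

View pics/w2.png

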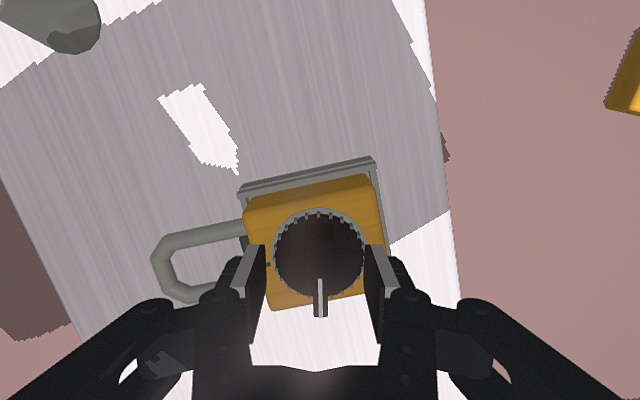

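The pads straddle the wing, whose pointer is at (320,297), and are centred on it. I'm closing.

Call:
send_rows --series '[[[0,0,0.0,0,0,0],[0,0,0,0,0,0],[0,0,0,0,0,0],[0,0,0,0,0,0],[0,0,0,0,0,0],[0,0,0,0,0,0],[0,0,0,0,0,0]]]' --jaw 0 --squeeze 50

```text
clock: 4.18
eef_pos: [0.5797, -0.0244, 0.0988]
eef_rot: [0.001, 0.881, 0.473, 0.001]
ft_force: [4.3, -3.4, 4.8]
grip_width: 0.0106
grip_force: 53.7
```

Call:
send_rows --series '[[[0,0,0,0,0,0.014],[0,0,0,0,0,0.028],[0,0,0,0,0,0.042],[0,0,0,0,0,0.056],[0,0,0,0,0,0.07],[0,0,0,0,0,0.084],[0,0,0,0,0,0.098],[0,0,0,0,0,0.107],[0,0,0,0,0,0.107]]]'

```text
clock: 4.93
eef_pos: [0.5798, -0.0245, 0.0988]
eef_rot: [0.0, 0.988, 0.154, 0.001]
ft_force: [4.9, -3.6, 5.1]
grip_width: 0.0106
grip_force: 53.6
```

Call:
send_rows --series '[[[0,0,0,0,0,0.014],[0,0,0,0,0,0.028],[0,0,0,0,0,0.042],[0,0,0,0,0,0.056],[0,0,0,0,0,0.07],[0,0,0,0,0,0.084],[0,0,0,0,0,0.098],[0,0,0,0,0,0.108],[0,0,0,0,0,0.108],[0,0,0,0,0,0.108]]]'

```text
clock: 5.77
eef_pos: [0.5799, -0.0246, 0.0988]
eef_rot: [0.0, 0.983, -0.182, 0.001]
ft_force: [5.0, -5.9, 4.7]
grip_width: 0.0106
grip_force: 53.6
```

Run:
```python
from h import *
s=robot.sense(); p,R=toolpose(s); print(s['clock'],p,R.as_euler('zyx',True).round(1),s['ft_force'].round(1) if hasattr(s['ft_force'],'round') else s['ft_force'],s['ft_torque'],s['grip_width'])
```

```text
5.7667 [ 0.57985523 -0.02457635  0.09879078] [2.1e+01 1.0e-01 1.8e+02] [ 5.  -5.9  4.7] [-0.80382563 -0.78188882  0.00927371] 0.010555841767799615
```

The tool has turned 77° and the leftover twist is near zero, so the dial should be in a notch. I'll release, rise and check.

Call:
send_rows --series '[[[0,0,0,0,0,0],[0,0,0,0,0,0],[0,0,0,0,0,0],[0,0,0,0,0,0],[0,0,-0.3,0,0,0],[0,0,-0.6,0,0,0],[0,0,-0.9,0,0,0],[0,0,-0.9,0,0,0],[0,0,-0.9,0,0,0]]]' --jaw 0.85

```text
clock: 6.52
eef_pos: [0.5798, -0.0242, 0.1899]
eef_rot: [-0.0, 0.983, -0.182, 0.002]
ft_force: [-0.6, 0.6, -0.6]
grip_width: 0.0725
grip_force: 0.0
```

Run:
```python
from h import *
s=robot.sense(); p,R=toolpose(s); print(s['clock'],p,R.as_euler('zyx',True).round(1),s['ft_force'],s['grip_width'])
d=robot.get_image('wrist'); cv2.imwrite('pics/w3.png',d['img'][:,:,::-1])
u=np.array([np.cos(np.radians(-20.84)),np.sin(np.radians(-20.84)),0]);C=np.array([.579,-.0243,0])
print(proj(d,[C+[0,0,.114],C-.018*u+[0,0,.114],C-.0815*u+[0,0,.075]]).round(1))
```

```text
6.5167 [ 0.57975749 -0.02415538  0.18988707] [ 20.9   0.2 180. ] [-0.56650955  0.59858113 -0.60140286] 0.07254955456853064
[[314.2 206.5]
 [314.2 232.4]
 [314.3 286.6]]
```

View pics/w3.png

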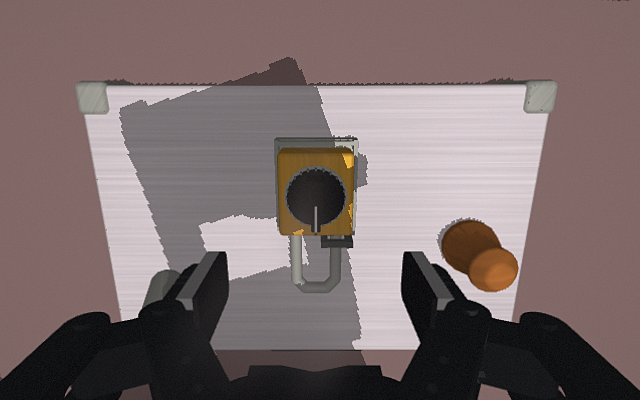

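The pointer, from (316,206) to (316,232), aims straight at the shackle. The shackle is still shut, with its bow at (316,288). Next I straddle the straight legs about 30 mm in front of the body.

Call:
send_rows --series '[[[-0.3,0,0.1,0,0,0],[-0.61,0,0.3,0,0,0],[-0.61,0,0.6,0,0,0],[-0.61,0,0.9,0,0,0],[-0.61,0,0.9,0,0,0]]]'

```text
clock: 6.98
eef_pos: [0.5177, -0.0019, 0.0933]
eef_rot: [0.0, 0.983, -0.182, -0.004]
ft_force: [-1.9, 0.1, -1.1]
grip_width: 0.0729
grip_force: 0.0
```

Call:
send_rows --series '[[[0,0,0.15,0,0,0],[0,0,0.3,0,0,0],[0,0,0.43,0,0,0],[0,0,0.43,0,0,0],[0,0,0.43,0,0,0]]]'

```text
clock: 7.4
eef_pos: [0.5215, -0.0024, 0.0553]
eef_rot: [0.0, 0.983, -0.182, -0.001]
ft_force: [-0.2, 0.2, -0.0]
grip_width: 0.0725
grip_force: 0.0
```

Call:
send_rows --series '[[[0,0,0,0,0,0],[0,0,0,0,0,0],[0,0,0,0,0,0],[0,0,0,0,0,0],[0,0,0,0,0,0],[0,0,0,0,0,0]]]' --jaw 0 --squeeze 40

```text
clock: 7.9
eef_pos: [0.5223, -0.0024, 0.056]
eef_rot: [-0.0, 0.983, -0.182, 0.001]
ft_force: [-0.9, -0.9, 5.9]
grip_width: 0.0383
grip_force: 39.5
```

Run:
```python
from h import *
s=robot.sense(); p,R=toolpose(s); print(s['clock'],p,s['ft_force'],s['grip_width'])
d=robot.get_image('wrist'); cv2.imwrite('pics/w4.png',d['img'][:,:,::-1])
```

```text
7.9 [ 0.52234627 -0.00240584  0.05601344] [-0.93911332 -0.94353141  5.93058093] 0.03828994629513762
```

View pics/w4.png

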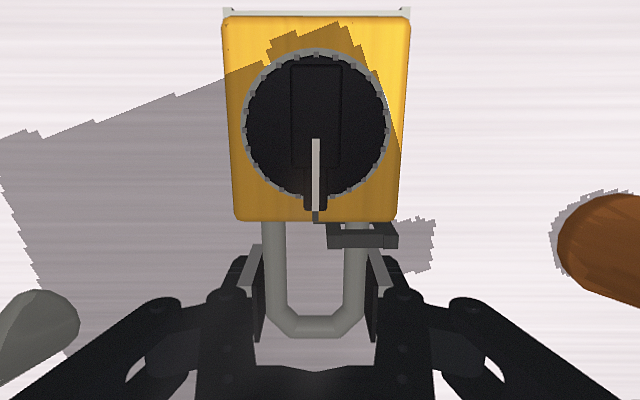

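The pads hold both legs at about (260,290) and (372,290), clear of the staple at (362,236). I'm pulling along -x.

Call:
send_rows --series '[[[-0.04,0,0,0,0,0],[-0.08,0,0,0,0,0],[-0.12,0,0,0,0,0],[-0.15,0,0,0,0,0],[-0.18,0,0,0,0,0],[-0.21,0,0,0,0,0],[-0.24,0,0,0,0,0],[-0.255,0,0,0,0,0],[-0.255,0,0,0,0,0]]]'

```text
clock: 8.7
eef_pos: [0.4979, 0.0069, 0.0553]
eef_rot: [-0.0, 0.983, -0.182, 0.0]
ft_force: [0.7, 0.8, 4.1]
grip_width: 0.0385
grip_force: 39.9
```

Call:
send_rows --series '[[[-0.01,0,0,0,0,0],[-0.02,0,0,0,0,0],[-0.02,0,0,0,0,0],[-0.02,0,0,0,0,0]]]'

```text
clock: 9.03
eef_pos: [0.4979, 0.0071, 0.0556]
eef_rot: [-0.0, 0.983, -0.182, 0.001]
ft_force: [8.2, -5.2, 1.1]
grip_width: 0.0386
grip_force: 40.0
```

Run:
```python
from h import *
s=robot.sense(); p,R=toolpose(s); print(s['clock'],p,s['ft_force'],s['grip_width'])
d=robot.get_image('wrist'); cv2.imwrite('pics/w5.png',d['img'][:,:,::-1])
```

```text
9.0333 [0.49786844 0.00706772 0.05557141] [ 8.16666334 -5.18103075  1.12724283] 0.0385817969488556
```

View pics/w5.png

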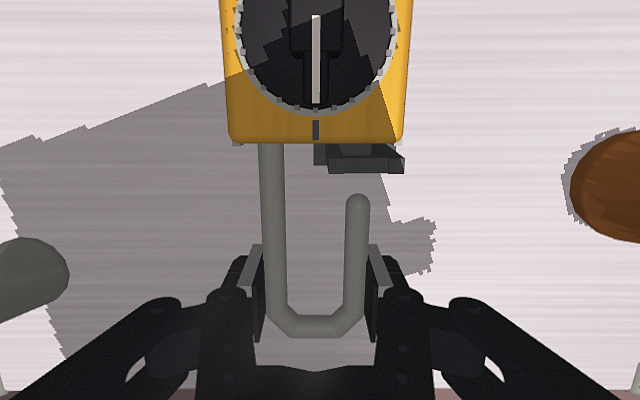

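The shackle is at its stop, with a 9.6 N pull. The short leg's tip at (358,200) is clear of the staple at (365,165). Now I release, rise and take the body by its sides.

Call:
send_rows --series '[[[0,0,0,0,0,0],[0,0,0,0,0,0],[0,0,0,0,0,0],[0,0,0,0,0,0],[0,0,0,0,0,0],[0,0,-0.2,0,0,0],[0,0,-0.5,0,0,0],[0,0,-0.75,0,0,0],[0,0,-0.75,0,0,0]]]' --jaw 1

```text
clock: 9.83
eef_pos: [0.4983, 0.0075, 0.1341]
eef_rot: [-0.0, 0.983, -0.182, 0.003]
ft_force: [1.7, -0.2, 0.9]
grip_width: 0.0855
grip_force: 0.0
```

Call:
send_rows --series '[[[0.3,0,0,0,0,0],[0.6,0,0,0,0,0],[0.82,0,0,0,0,0],[0.82,0,0,0,0,0],[0.82,0,0.2,0,0,0],[0.82,0,0.4,0,0,0],[0.82,0,0.55,0,0,0],[0.82,0,0.64,0,0,0],[0.82,0,0.64,0,0,0],[0.82,0,0.64,0,0,0]]]'

```text
clock: 10.67
eef_pos: [0.5723, -0.0217, 0.0661]
eef_rot: [0.0, 0.983, -0.182, -0.001]
ft_force: [-0.2, 0.3, 0.5]
grip_width: 0.0852
grip_force: 0.0
```

Call:
send_rows --series '[[[0,0,0,0,0,0],[0,0,0,0,0,0],[0,0,0,0,0,0],[0,0,0,0,0,0],[0,0,0,0,0,0],[0,0,0,0,0,0]]]' --jaw 0 --squeeze 80

```text
clock: 11.17
eef_pos: [0.5733, -0.0219, 0.0676]
eef_rot: [-0.0, 0.983, -0.182, 0.001]
ft_force: [-2.9, 0.2, 11.5]
grip_width: 0.052
grip_force: 84.3
```

Run:
```python
from h import *
s=robot.sense(); p,R=toolpose(s); print(s['clock'],p,s['ft_force'],s['grip_width'])
d=robot.get_image('wrist'); cv2.imwrite('pics/w6.png',d['img'][:,:,::-1])
```

```text
11.1667 [ 0.57331131 -0.0219343   0.06757292] [-2.90269324  0.21503163 11.50730967] 0.05204324733526733
```

View pics/w6.png

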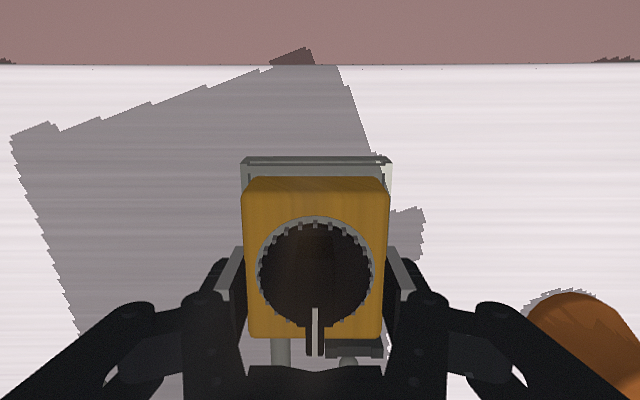

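The body is gripped at its sides, at (243,290) and (390,290), with a width of 52 mm. I'm lifting it straight up by 15 cm.

Call:
send_rows --series '[[[0,0,-0.04,0,0,0],[0,0,-0.1,0,0,0],[0,0,-0.2,0,0,0],[0,0,-0.3,0,0,0],[0,0,-0.4,0,0,0],[0,0,-0.5,0,0,0],[0,0,-0.6,0,0,0],[0,0,-0.7,0,0,0],[0,0,-0.75,0,0,0]]]'

```text
clock: 11.97
eef_pos: [0.5734, -0.0219, 0.1431]
eef_rot: [-0.0, 0.983, -0.182, 0.001]
ft_force: [0.6, -0.1, -5.5]
grip_width: 0.0526
grip_force: 85.6
```

Call:
send_rows --series '[[[0,0,-0.1,0,0,0],[0,0,-0.2,0,0,0],[0,0,-0.3,0,0,0],[0,0,-0.4,0,0,0],[0,0,-0.5,0,0,0],[0,0,-0.6,0,0,0],[0,0,-0.7,0,0,0],[0,0,-0.75,0,0,0],[0,0,-0.75,0,0,0],[0,0,-0.75,0,0,0]]]'

```text
clock: 12.8
eef_pos: [0.5728, -0.0219, 0.2164]
eef_rot: [-0.0, 0.983, -0.182, 0.0]
ft_force: [-0.5, -0.6, -5.6]
grip_width: 0.052
grip_force: 85.6
```

Call:
send_rows --series '[[[0,0,0,0,0,0],[0,0,0,0,0,0],[0,0,0,0,0,0],[0,0,0,0,0,0],[0,0,0,0,0,0],[0,0,0,0,0,0]]]'

```text
clock: 13.3
eef_pos: [0.5727, -0.0218, 0.2162]
eef_rot: [-0.0, 0.983, -0.182, -0.0]
ft_force: [0.3, 0.1, -4.6]
grip_width: 0.0524
grip_force: 85.6
```

Run:
```python
from h import *
s=robot.sense(); p,R=toolpose(s); print(s['clock'],p,s['ft_force'],s['grip_width'],s['grip_force'],np.abs(s['dq']).max())
a=robot.get_image('scene')['img'][90:240,240:400]; a=cv2.resize(a,None,fx=2.5,fy=2.5); b=cv2.resize(robot.get_image('wrist')['img'],(600,375))[:,100:500]
cv2.imwrite('pics/fin.png',np.hstack([a,b])[:,:,::-1])
```

```text
13.3 [ 0.57272436 -0.02180922  0.21615234] [ 0.25931104  0.06309114 -4.58971374] 0.052393197577295686 85.61100482940674 0.002209947947483933
```

View pics/fin.png

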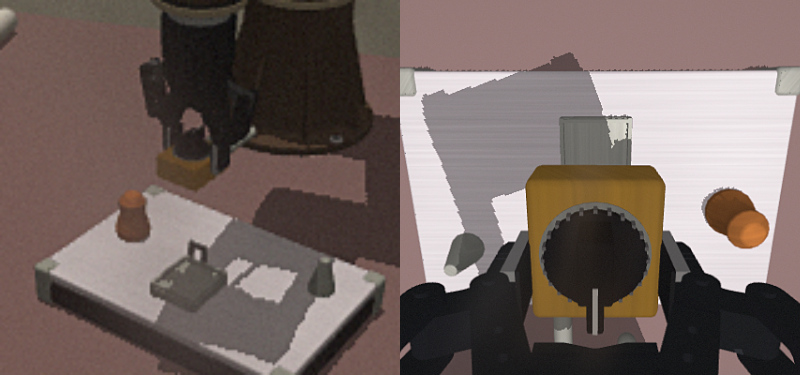

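The left half shows the lock at (187,165), held level above the empty rest at (188,285). In the right half the dial is up at (595,260), the shackle is out at (563,330) and the bystanders are in place. The wrist carries 4.6 N, which fits the lock's weight. I'm handing it in.

```bash
python3 -c "
from cell import robot
print(robot.sign_off())"
```

```text
the job is handed in; nothing more can be done
None
```

The knife case is unlocked and the job is handed in: I set the dial to the open notch, pulled the shackle to its stop, and finished holding the opened lock level about 15 cm above its rest, with no bystander visibly moved; the sign-off returned no verdict.

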